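Call the green loading bay

ROBOT

A 7-joint arm with a two-finger parallel gripper is mounted at the origin on the work surface. World frame = base frame: x ahead of the robot, y to its left, z up, the work surface at z = 0. Lengths are in m, angles in rad, forces in N, time in s.
With the tool pointing down it reaches from about 0.425 to 0.875 m from the base axis. Payload 4.7 kg.
Tool frame: the origin (TCP) lies at the very end of the fingers, on their centre line; the grasp point (between the pads) lies 19 mm behind it; z points along the fingers, y is the line along which they close (so a half turn about z gives the same grasp; the last joint's range is limited). The gripper opens to 87 mm and grips with 3 to 60 N. Pads are 19 mm wide; open, the fingers measure 117 mm over their backs; the gripper's body (75 mm by 190 mm) begins 51 mm behind the grasp point.
Start: joints at [1.31, 0.321, -0.07, 1.45, 0.023, 1.371, -0.057], TCP at [0.176, -0.626, 0.223] pointing down, gripper open.
Joint ranges: [-2.86, 2.86], [-0.3, 2.09], [-1.38, 1.24], [0.06, 2.45], [-1.56, 4.7], [0.09, 2.05], [-2.69, 2.69]. Speed limits (rad/s): [2.57, 2.57, 3.14, 3.14, 3.14, 3.14, 3.14].

INTERFACE

Orientations are given as a rotation vector (axis times angle).
In Python, from bench import ctrl, get_image, job gives the robot as it stands.
- The arm moves only by the shell command python3 -m crank 'ROWS' [FORCE]. ROWS is JSON, a list that holds one entry, the list of rows, each a list of 5 numbers: the shift along the tool's x, y, z in mm, then the turn about the tool's z in rad, then the closure, from -1 (fully open) to 1 (shut), so that 0 is half open. A call has 1 to 10 rows; each row shifts and turns the commanded pose from where the row before left it, along the tool's axes as they then stand; what a row does not reach is not made up. A row lasts 1/12 s, in which the tool goes at most 41.7 mm and 7.16 degrees, less where a joint would pass 70% of its speed; a pose out of reach is approached as far as the arm can. A call with a gripper value outside its range is refused whole. The fingers move at their own pace and stop on an object; FORCE is the grip in N (left out, the last holds). Time passes only in rows, so rows that do not move let the fingers close. It gives the time, the measured TCP pose, the force, the opening and the grip force at its end, in the units of the state.
- ctrl.get_state(): the state, without advancing time (a new reading comes with each control period).
- get_image(name): name is "scene" or "side" or "wrist"; returns a dict with "pixels" (480x640x3 uint8, red, green, blue), "fx", "fy", "cx", "cy" (pixels), "T" (4x4, takes a point from camera to world coordinates); the wrist camera has in their place "T_tool_cam" (4x4, takes a point from camera to tool coordinates, whose origin is the TCP and whose axes are the flange's). Camera axes: x right, y down, z forward; pixel columns grow to the right and rows downward; lengths in m; the calibration is good to about 2 mm. A picture is of the moment at which its call begins: read the wrist's pose just before it. There is no depth.
- job.close_job(): hands the job in; it is judged then, once.
The state is a dict: "time": time; "joint_positions": joint angles; "qd": joint speeds; "joint_torque": joint torques, N m; "position": TCP position; "tool_rot": TCP orientation; "ft_force": force on the tool from outside, world axes, zero at the start; "torque": the same for the moment, N m; "grip_width": opening from 0.0 (shut) to 1.0 (fully open); "grip_force": force on a finger pad.
Only numpy, scipy, OpenCV 4.12 (cv2) and the standard library are available. Lean on these libraries where they do the work, as an engineer would, in place of code of your own. Each camera call takes 0.05 s, during which the arm holds its last target. There are 200 camera calls.

TASK

Call the next pallet to the green bay: with a fingertip, push the black arrow on the white bay board round until it points at the middle of the green disc, and only then press the orange call button fully down and let it come back up. Do not grip or lift the arrow, and leave the tape roll, mug, stapler and highlighter where they are.

Things in the scene. Friction and masses are not known exactly. Their poses are not given: they have to be found in the camera images.
- board: White flat bay board, 260 mm (its x) by 340 mm (its y), 12 mm thick, fixed to the desk; origin at the centre of its underside, on the arrow's pivot axis. Its four discs lie 145 mm from the pivot, at arrow joint values of -2.0, -0.96, 0.96 and 2.0 rad.
- arrow (a joint): Turn of the black arrow about its upright pivot, rad. 0: it points along the board's -x (towards the robot); grows counter-clockwise seen from above. End stops at -2.5 and 2.5, so it does not go past the far side. It starts between -0.55 and 0.55. Stiff friction pivot: 0.1 N m turns it (about 1.4 N at 75 mm) and it stays where it is left.
- arrow_lift (a joint): How far the arrow has been lifted up its pivot pin, m (0 resting, the most is 0.04). It only rests there by its weight (0.36 kg in all).
- arrow_hub (a point): Top of the arrow's steel hub (40 mm diameter) on the pivot axis, 46 mm above the desk. It is grey metal, with a black cap on top; the arrow has no tail behind it.
- arrow_push (a point): Middle of the arrow's arm, 75 mm from the pivot axis, at mid height (28 mm above the desk). The arm is 24 mm wide with upright sides and runs from 18 to 100 mm from the pivot; its underside is 16 mm and its top 40 mm above the desk.
- arrow_aim (a point): Imagined point 145 mm from the pivot straight ahead of the arrow, at the discs' distance: it lies over the centre of the disc the arrow points at exactly.
- arrow_left: Left half of the arrow's arm and head (left as seen from the pivot towards the tip), part of the arrow; origin on the pivot axis at board-top height, its -x points to the tip. The chevron head is about 64 mm wide at most and spans about 85 to 122 mm from the pivot.
- arrow_right: Right half of the arrow's arm and head, part of the arrow; origin on the pivot axis at board-top height, its -x points to the tip. Pressing on both halves at once counts as gripping.
- green_disc: Green flat disc, 44 mm diameter, 3 mm thick, fixed on the board 145 mm from the arrow's pivot; origin at the centre of its underside. The four colours swap places from run to run.
- red_disc: Red flat disc, 44 mm diameter, 3 mm thick, fixed on the board 145 mm from the arrow's pivot; origin at the centre of its underside. The four colours swap places from run to run.
- yellow_disc: Yellow flat disc, 44 mm diameter, 3 mm thick, fixed on the board 145 mm from the arrow's pivot; origin at the centre of its underside. The four colours swap places from run to run.
- blue_disc: Blue flat disc, 44 mm diameter, 3 mm thick, fixed on the board 145 mm from the arrow's pivot; origin at the centre of its underside. The four colours swap places from run to run.
- call (a joint): Travel of the call button, m: 0 up, 0.006 fully down. It springs back; fully down takes about 4 N.
- call_top (a point): Centre of the top of the orange round call button (36 mm diameter, pressed straight down), 22 mm above the desk when up; it stands in a round grey housing (52 mm diameter, 12 mm high) fixed to the desk to the left or right of the board.
- tape: Loose roll of tan packing tape lying flat, 100 mm diameter, 48 mm high, beside the board on the other side from the button; origin at the centre of its underside.
- mug: Loose blue mug, 76 mm diameter (handle extra), 80 mm high, beyond the board to one side; origin at the centre of its underside.
- stapler: Loose red and black stapler, 135 mm long, 36 mm wide, about 56 mm high; origin at the centre of its underside.
- highlighter: Loose yellow marker with black cap, 105 mm long, 26 mm wide, 18 mm high, lying beyond the board's far edge; origin on its underside near the middle.
There are look-alikes about, which are no part of the job. Of the things that look like the part that bears call, take the one that is nearest to the robot's base at the start.

How it is judged:
By the outcome, as a careful person would: the job done as asked, in the order asked, and still so for the second after the job is handed in, with the robot touching nothing.
It also fails if it takes over 53 s, if anything falls off the work surface, if the arm or the gripper's body presses on something with over 40 N, if the wrist force passes 120 N, or if a joint passes its speed limit or range.

## Working session

There is one attempt and no reset: what is moved stays moved. The work goes in short steps, Python scripts to look and compute and a shell command to move; the robot and the scene stay as the last step left them, time stands still between calls to the robot, and variables do not carry over. Pictures are saved under pics/ and viewed, at most 13 in all, crops included, and the job is handed in when it is done.

```bash
ls; mkdir -p pics; python3 - <<'E'
from bench import ctrl,get_image,job
import cv2,numpy as np
s=ctrl.get_state();print(s)
for n in("scene","side"):
    d=get_image(n);cv2.imwrite(f"pics/{n}0.png",d["pixels"][:,:,::-1]);print(n,d["fx"],d["fy"],d["cx"],d["cy"],np.round(d["T"],4).tolist())
E
```

```text
pics
{'time': 0.0, 'joint_positions': array([ 1.31008459,  0.32181219, -0.07008918,  1.45167393,  0.02259157,
        1.37076457, -0.05690628]), 'qd': array([-4.61481698e-06,  1.26203854e-03, -7.82704478e-04, -1.69405927e-03,
       -7.16425120e-04,  4.06350857e-04, -2.48581141e-04]), 'joint_torque': array([ 3.65706876e-05, -4.91291964e+01, -4.04178165e-01, -3.12527025e+01,
       -6.39840262e-02,  4.38999385e-02,  1.56584319e-04]), 'position': array([ 0.17619855, -0.62509943,  0.22146908]), 'tool_rot': array([-3.11015414e+00, -4.30105919e-01,  5.37418192e-04]), 'ft_force': array([-0.12193436,  1.25495704, -0.27154116]), 'torque': array([ 0.05441767, -0.02746189, -0.02695124]), 'grip_force': 0.0, 'grip_width': 1.0010848865350441}
scene 505.93097473232376 505.93097473232376 316.85952162842455 232.8768536982499 [[0.7139, 0.604, -0.3544, 1.0158], [0.7001, -0.625, 0.3452, -0.3843], [-0.013, -0.4945, -0.8691, 1.0662], [0.0, 0.0, 0.0, 1.0]]
side 523.2016925054805 523.2016925054805 324.74676107206153 243.43122304712466 [[-0.7656, -0.4032, 0.5013, 0.0155], [-0.6433, 0.4738, -0.6014, 0.7573], [0.005, -0.7829, -0.6221, 0.7938], [0.0, 0.0, 0.0, 1.0]]
```

View pics/scene0.png

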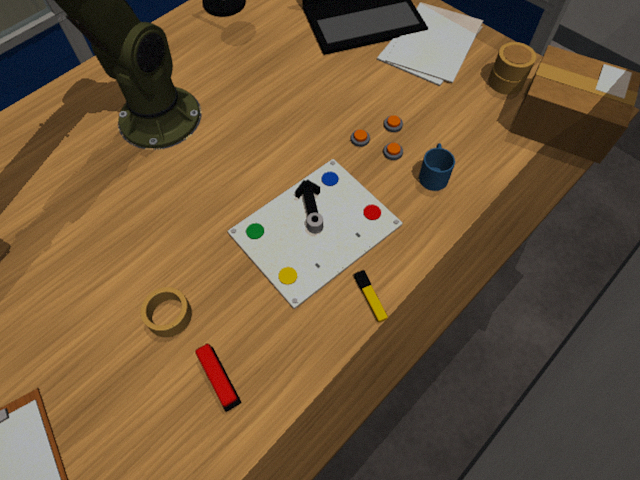

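View pics/side0.png

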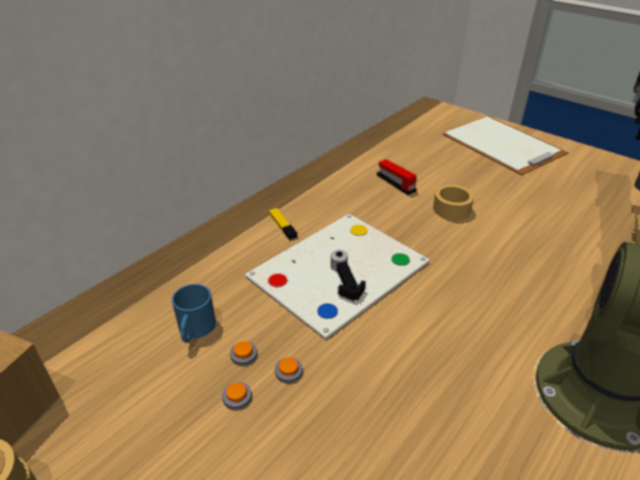

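The scene view shows the board with the arrow hub at (315,219) and the tip near (308,186). The discs are green (255,231), blue (330,179), red (372,212) and yellow (288,275). The three orange buttons are at (360,137), (394,123) and (394,150). The side view shows the same things, with the green disc at (401,259), the hub at (339,258) and the buttons at (289,367), (243,351) and (237,393).

```bash
cat > h.py <<'E'
import cv2,numpy as np
from bench import ctrl,get_image
from scipy.spatial.transform import Rotation as R
def blobs(px,lo,hi,amin=40):
    m=cv2.inRange(cv2.cvtColor(px,cv2.COLOR_RGB2HSV),np.array(lo),np.array(hi))
    n,_,st,c=cv2.connectedComponentsWithStats(m)
    return [c[i] for i in range(1,n) if st[i,4]>=amin]
def ray(d,uv,T=None):
    T=d["T"] if T is None else T
    v=T[:3,:3]@np.array([(uv[0]-d["cx"])/d["fx"],(uv[1]-d["cy"])/d["fy"],1.])
    return T[:3,3],v/np.linalg.norm(v)
def plane(r,z): o,v=r; return o+v*(z-o[2])/v[2]
def tri(r1,r2):
    A=np.zeros((3,3));b=np.zeros(3)
    for o,v in(r1,r2):
        P=np.eye(3)-np.outer(v,v);A+=P;b+=P@o
    return np.linalg.solve(A,b)
COL=dict(green=([45,80,40],[85,255,255],),orange=([5,190,150],[14,255,255]),blue=([108,150,100],[125,255,255]),red=([0,180,100],[3,255,255]),yellow=([22,150,100],[32,255,255]))
E
python3 - <<'E'
from h import *
np.set_printoptions(precision=4,suppress=True)
S=get_image("scene");D=get_image("side")
for k,(lo,hi) in COL.items():
    a=blobs(S["pixels"],lo,hi);b=blobs(D["pixels"],lo,hi)
    z=.022 if k=="orange" else .015
    print(k)
    for u in a:print("  scene",u,plane(ray(S,u),z))
    for u in b:print("  side",u,plane(ray(D,u),z))
    for u in a:
      for w in b:
        if np.linalg.norm(plane(ray(S,u),z)-plane(ray(D,w),z))<.03: print("  tri",tri(ray(S,u),ray(D,w)))
for n,u,w in [("hub",(315,216),(339,255)),("tip",(305,181),(347,298))]: print(n,tri(ray(S,u),ray(D,w)),plane(ray(S,u),.043),plane(ray(D,w),.043))
for n,u,z in[("tape",(166,313),.0),("mug",(437,170),.04),("stapler",(218,377),.03),("hl",(371,296),.01)]:print(n,plane(ray(S,u),z))
E
```

```text
green
  scene [254.5576 230.7327] [ 0.4755 -0.0666  0.015 ]
  side [400.175  258.8813] [ 0.4735 -0.0647  0.015 ]
  tri [ 0.4745 -0.0662  0.0134]
orange
  scene [393.5217 119.663 ] [0.4921 0.4274 0.022 ]
  scene [360.1758 133.6923] [0.4599 0.3282 0.022 ]
  scene [393.3333 147.3333] [0.5536 0.3539 0.022 ]
blue
  scene [329.6023 178.3918] [0.4988 0.1696 0.015 ]
  side [326.8308 310.7538] [0.4964 0.1722 0.015 ]
  tri [0.4977 0.1707 0.0129]
red
  scene [371.984  212.1497] [0.6433 0.1684 0.015 ]
  scene [215.5315 374.6334] [ 0.6726 -0.3531  0.015 ]
  side [398.557  171.2508] [ 0.6965 -0.3919  0.015 ]
  side [277.184 279.773] [0.64   0.1705 0.015 ]
  tri [0.6422 0.1692 0.0129]
yellow
  scene [287.4878 275.3659] [ 0.6171 -0.0932  0.015 ]
  scene [374.5391 302.75  ] [ 0.8036 -0.0051  0.015 ]
  side [278.6938 217.445 ] [ 0.801  -0.0011  0.015 ]
  side [358.378  229.6457] [ 0.6149 -0.0916  0.015 ]
  tri [ 0.6163 -0.093   0.0135]
  tri [ 0.8033 -0.0039  0.0124]
hub [0.5653 0.0489 0.049 ] [0.5632 0.0519 0.043 ] [0.5692 0.0426 0.043 ]
tip [0.4735 0.1199 0.0279] [0.4742 0.107  0.043 ] [0.4708 0.139  0.043 ]
tape [ 0.4829 -0.3421  0.    ]
mug [0.6868 0.3613 0.04  ]
stapler [ 0.6848 -0.3532  0.03  ]
hl [0.7863 0.0033 0.01  ]
```

```bash
python3 -m crank '[[[25,-15,-3,0,1],[25,-15,-3,0,1],[25,-15,-3,0,1],[25,-15,-3,0,1],[25,-15,-3,0,1],[25,-15,-3,0,1],[25,-15,-3,0,1],[25,-15,-3,0,1],[25,-15,-3,0,1],[25,-15,-3,0,1]]]' 10
python3 -m crank '[[[15,-30,0,0,1],[15,-30,0,0,1],[15,-30,0,0,1],[15,-30,0,0,1],[15,-30,0,0,1],[15,-30,0,0,1],[15,-30,0,0,1],[15,-30,0,0,1],[15,-30,0,0,1],[15,-30,0,0,1]]]'
```

```text
time: 1.03
position: [0.377, -0.4122, 0.2527]
tool_rot: [3.112, 0.43, -0.0]
ft_force: [-0.4, -0.1, 0.1]
grip_width: 0.321
grip_force: 0.0
time: 1.87
position: [0.4391, -0.0823, 0.2526]
tool_rot: [3.111, 0.43, 0.0]
ft_force: [0.3, -0.0, -0.1]
grip_width: 0.005
grip_force: 0.0
```

```bash
cat >> h.py <<'E'
def wrist():
    s=ctrl.get_state();W=get_image("wrist")
    T=np.eye(4);T[:3,:3]=R.from_rotvec(s["tool_rot"]).as_matrix();T[:3,3]=s["position"]
    W["T"]=T@W["T_tool_cam"];return s,W
E
python3 - <<'E'
from h import *
np.set_printoptions(precision=4,suppress=True)
s,W=wrist();cv2.imwrite("pics/w1.png",W["pixels"][:,:,::-1]);print(s["position"],s["tool_rot"],s["joint_positions"],W["T_tool_cam"])
for k,(lo,hi) in COL.items():
    for u in blobs(W["pixels"],lo,hi,150):print(k,u,plane(ray(W,u),.022 if k=="orange" else .015))
E
```

```text
[ 0.4391 -0.0823  0.2526] [3.1113 0.4301 0.0002] [ 0.7496 -0.1256 -0.5665  1.8598 -0.0678  1.3881 -1.097 ] [[ 0.     -0.9517 -0.3071  0.0841]
 [ 1.      0.0001 -0.0002  0.0003]
 [ 0.0002 -0.3071  0.9517 -0.1621]
 [ 0.      0.      0.      1.    ]]
green [315.2092 171.6545] [ 0.4734 -0.0664  0.015 ]
blue [110.9187  90.9095] [0.4966 0.1695 0.015 ]
red [626.4938  90.6361] [ 0.6483 -0.3677  0.015 ]
yellow [377.7098  48.9267] [ 0.6134 -0.0955  0.015 ]
```

View pics/w1.png

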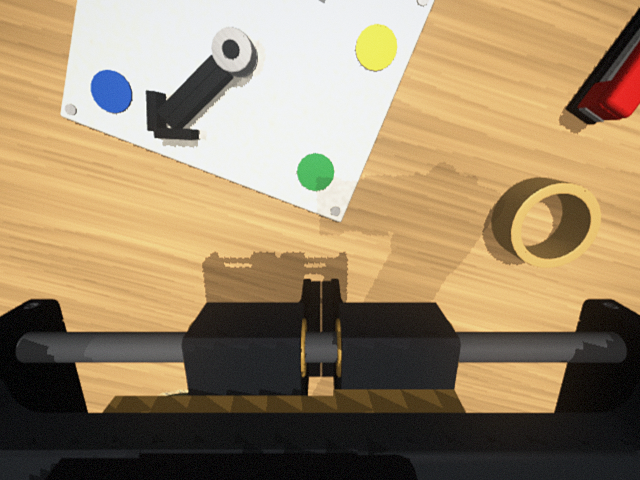

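The wrist view shows the hub cap at (231,49), the arrow's apex near (152,136), green at (315,172), blue at (111,91), the tape on the right, and the gripper shut.

```bash
cat >> h.py <<'E'
PIV=np.array([.5685,.0440]);GRN=np.array([.4742,-.0663])
def ang(v): return np.arctan2(-v[1],-v[0])  # joint+board yaw
def arrow(W,box,zt=.040):
    # black arm-top pixels -> plane at arm top; principal direction seen from the pivot
    g=cv2.cvtColor(W["pixels"],cv2.COLOR_RGB2HSV)[:,:,2]
    m=np.zeros_like(g);x0,y0,x1,y1=box;m[y0:y1,x0:x1]=(g[y0:y1,x0:x1]<70)
    P=np.array([plane(ray(W,(u,v)),zt)[:2] for v,u in np.argwhere(m)])
    r=np.linalg.norm(P-PIV,axis=1);return P,r
E
python3 - <<'E'
from h import *
np.set_printoptions(precision=4,suppress=True)
s,W=wrist()
h=plane(ray(W,(231,49)),.046);t=plane(ray(W,(152,136)),.04);print(h,t,ang((t-h)[:2]),np.linalg.norm((t-h)[:2]),"green",ang(GRN-PIV),np.linalg.norm(GRN-PIV))
P,r=arrow(W,(130,30,260,150))
for a,b in((.03,.05),(.05,.07),(.07,.085)):
    q=P[(r>a)&(r<b)];print(len(q),ang(q.mean(0)-PIV))
E
```

```text
[0.5683 0.0539 0.046 ] [0.4652 0.1192 0.04  ] -0.5643402530272121 0.12207228283315026 green 0.8634407020138825 0.1451157469057028
608 -0.4962636653241343
585 -0.5318051900398686
430 -0.5498446200133226
```

The hub lies about 10 mm from the pivot fitted through the discs, so I'll check it in an enlarged view.

```bash
python3 - <<'E'
from h import *
np.set_printoptions(precision=2,suppress=True)
s,W=wrist();S=get_image("scene");D=get_image("side")
c=[(W,(200,15)),(S,(285,175)),(D,(310,240))]
cv2.imwrite("pics/hub.png",np.hstack([cv2.resize(d["pixels"][y:y+65,x:x+65],(260,260),interpolation=cv2.INTER_NEAREST) for d,(x,y) in c])[:,:,::-1])
from itertools import product
p=np.array([.569,.044,.046,1])
for d in(W,S,D):
    q=np.linalg.inv(d["T"])@p;print(d["fx"]*q[0]/q[2]+d["cx"],d["fy"]*q[1]/q[2]+d["cy"])
E
```

```text
237.28461308358538 49.565333390153285
314.3950306402011 218.83816332073417
338.7354251408948 254.31180524839385
```

View pics/hub.png

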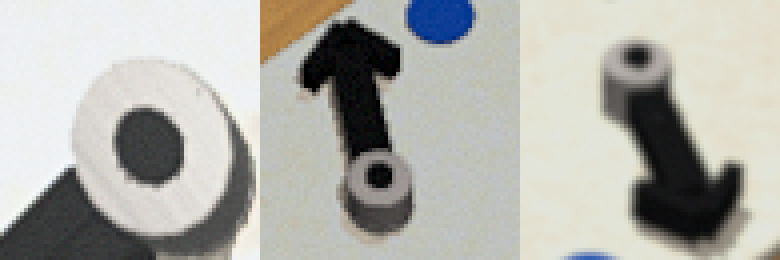

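Enlarged, the wrist view puts the cap at about (237,51.5), which fits the predicted pivot at (237,50). The scene and side views agree, so the pivot is (0.569, 0.044).

```bash
python3 -m crank '[[[15.5,-15.8,0,0,1],[15.5,-15.8,0,0,1],[15.5,-15.8,0,0,1],[15.5,-15.8,0,0,1],[15.5,-15.8,0,0,1],[15.5,-15.8,0,0,1],[15.5,-15.8,0,0,1],[15.5,-15.8,0,0,1],[15.5,-15.8,0,0,1],[15.5,-15.8,0,0,1]]]'
python3 -m crank '[[[0,0,17,0.0824,1],[0,0,17,0.0824,1],[0,0,17,0.0824,1],[0,0,17,0.0824,1],[0,0,17,0.0824,1],[0,0,17,0.0824,1],[0,0,17,0.0824,1],[0,0,17,0.0824,1],[0,0,17,0.0824,1],[0,0,0,0.0824,1]]]'
python3 - <<'E'
from h import *
s,W=wrist();cv2.imwrite("pics/w2.png",W["pixels"][:,:,::-1]);print(s["position"],R.from_rotvec(s["tool_rot"]).as_matrix()[:,0],s["joint_positions"])
E
```

```text
time: 2.95
position: [0.5465, 0.1086, 0.252]
tool_rot: [3.112, 0.424, -0.001]
ft_force: [0.4, -0.1, -0.5]
grip_width: 0.005
grip_force: 0.0
time: 3.78
position: [0.5434, 0.1069, 0.0953]
tool_rot: [3.017, -0.862, -0.01]
ft_force: [-0.5, -0.9, 0.1]
grip_width: 0.007
grip_force: 0.0
[0.54340714 0.10694917 0.09526556] [ 0.84895177 -0.52844578 -0.005094  ] [ 0.35006965  0.29194935 -0.67873763  1.81789082  0.20245781  1.10938483
 -2.52763729]
```

View pics/w2.png

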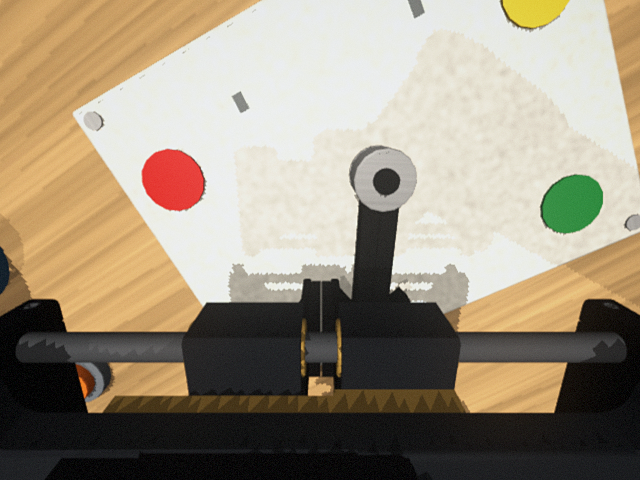

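The wrist view shows the hub at (386,181) and the arm running down to about (370,298). The finger is left of it at column 322 with clear space, so I'll go down.

```bash
python3 -m crank '[[[0,0,15,0,1],[0,0,15,0,1],[0,0,15,0,1],[0,0,15,0,1],[0,0,10,0,1],[0,0,0,0,1]]]'
python3 -m crank '[[[0,2,0,0,1],[0,2,0,0,1],[0,2,0,0,1],[0,2,0,0,1],[0,0,0,0,1]]]'
```

```text
time: 4.33
position: [0.5443, 0.1084, 0.0273]
tool_rot: [3.022, -0.853, -0.006]
ft_force: [-1.7, -0.6, -0.5]
grip_width: 0.007
grip_force: 0.0
time: 4.75
position: [0.5416, 0.1027, 0.0302]
tool_rot: [3.023, -0.853, 0.002]
ft_force: [0.7, -0.5, -0.3]
grip_width: 0.004
grip_force: 0.0
```

```bash
python3 -m crank '[[[0,3,1,0,1],[0,3,1,0,1],[-2.7,5.6,0,-0.1,1],[-2.7,5.6,0,-0.1,1],[-2.7,5.6,0,-0.1,1],[-2.7,5.6,0,-0.1,1],[-2.7,5.6,0,-0.1,1]]]'
python3 - <<'E'
from h import *
s,W=wrist();X=R.from_rotvec(s["tool_rot"]).as_matrix()
print(s["position"],np.arctan2(X[1,0],X[0,0]),X[:,:2].T[:, :2]@(PIV-s["position"][:2]))
cv2.imwrite("pics/w3.png",np.hstack([W["pixels"][:,:,::-1][::2,::2],get_image("scene")["pixels"][120:360,170:490,::-1]]))
E
```

```text
time: 5.33
position: [0.5163, 0.0772, 0.0277]
tool_rot: [-3.14, 0.068, -0.002]
ft_force: [1.9, 1.4, -1.2]
grip_width: 0.005
grip_force: 0.9
[0.51634015 0.07721866 0.02766719] -0.04361187172098549 [0.05355849 0.03091306]
```

View pics/w3.png

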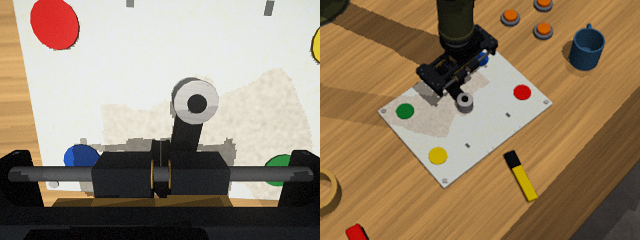

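The finger is in contact at about 2 N, and the arrow turns with it. The hub is at (390,205) in full-size wrist pixels. I'll carry on round.

```bash
python3 -m crank '[[[-2.7,5.4,0,-0.1,1],[-2.7,5.4,0,-0.1,1],[-2.7,5.4,0,-0.1,1],[-2.7,5.4,0,-0.1,1],[-2.7,5.4,0,-0.1,1],[-2.7,5.4,0,-0.1,1],[-2.7,5.4,0,-0.1,1],[0,0,0,0,1]]]'
python3 - <<'E'
from h import *
s,W=wrist();X=R.from_rotvec(s["tool_rot"]).as_matrix()
print(s["position"],np.arctan2(X[1,0],X[0,0]),X[:,:2].T[:, :2]@(PIV-s["position"][:2]))
S=get_image("scene")
cv2.imwrite("pics/w4.png",np.hstack([cv2.resize(W["pixels"][:,:,::-1][100:300,240:440],(400,400)),cv2.resize(S["pixels"][170:270,230:330,::-1],(400,400))]))
E
```

```text
time: 6.1
position: [0.5074, 0.0355, 0.0274]
tool_rot: [-2.977, -1.002, 0.001]
ft_force: [-0.1, -0.1, -0.2]
grip_width: 0.008
grip_force: 0.1
[0.50744476 0.03551898 0.02740193] 0.649254195196611 [0.05376019 0.03015811]
```

View pics/w4.png

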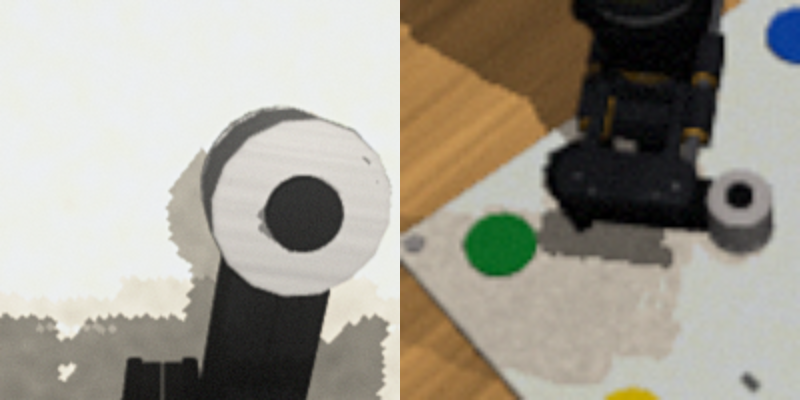

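```bash
cat >> h.py <<'E'
def edge(W,rows,cmin,cmax,z=.04):
    # right (top) edge of the black arm on the given rows: last dark column
    g=cv2.cvtColor(W["pixels"],cv2.COLOR_RGB2GRAY).astype(int);P=[]
    for v in rows:
        c=[u for u in range(cmin,cmax) if g[v,u]<60 and g[v,u+1]>=60]
        if c: P.append(plane(ray(W,(c[-1]+.5,v)),z)[:2])
    P=np.array(P);vx,vy,x,y=cv2.fitLine(P.astype(np.float32),cv2.DIST_HUBER,0,.0005,.001).ravel()
    d=np.array([vx,vy]);d*=np.sign(d@(P.mean(0)-PIV));n=np.array([-d[1],d[0]])
    rr=np.linalg.norm(P.mean(0)-PIV);off=n@(np.array([x,y])-PIV)
    w=P.mean(0)-PIV
    print("line angle",ang(d),"offset mm",off*1000,"angle from 12mm:",ang(w)-np.arcsin(.012/rr)*np.sign(off), "n",len(P),"target",ang(GRN-PIV))
E
python3 - <<'E'
from h import *
s,W=wrist();edge(W,range(255,298,2),360,430)
g=cv2.cvtColor(W["pixels"],cv2.COLOR_RGB2GRAY);print(g[280,385:415:2])
E
```

```text
line angle 0.52871823 offset mm 10.834400568546032 angle from 12mm: 0.4955135856747902 n 22 target 0.8634407020138825
[ 27  29  31  29  28  31  34 128 125 126 121 118 122 130 129]
```

```bash
python3 -m crank '[[[-2.7,5.4,0,-0.1,1],[-2.7,5.4,0,-0.1,1],[-2.0,4,0,-0.075,1],[0,0,0,0,1],[0,0,0,0,1]]]'
python3 - <<'E'
from h import *
s,W=wrist();X=R.from_rotvec(s["tool_rot"]).as_matrix()
print(s["position"],np.arctan2(X[1,0],X[0,0]),X[:,:2].T[:, :2]@(PIV-s["position"][:2]))
edge(W,range(255,298,2),360,430)
E
```

```text
time: 6.67
position: [0.512, 0.0206, 0.0275]
tool_rot: [2.814, 1.397, 0.0]
ft_force: [-0.0, 0.0, -0.4]
grip_width: 0.004
grip_force: 0.0
[0.51200402 0.0205843  0.0274957 ] 0.9218890845129928 [0.05279776 0.03086238]
line angle 0.7768102 offset mm 11.208239728574535 angle from 12mm: 0.7542217104500265 n 22 target 0.8634407020138825
```

```bash
python3 -m crank '[[[-1.3,2.6,0,-0.05,1],[-0.9,1.8,0,-0.035,1],[0,0,0,0,1],[0,0,0,0,1],[0,-6,0,0,1],[0,-10,0,0,1],[0,-10,0,0,1],[0,0,-10,0,1],[0,0,-30,0,1],[0,0,-30,0,1]]]'
python3 -m crank '[[[-10,-10,-30,0,1],[-20,-10,-30,0,1],[-20,-10,-30,0,1],[-15,-10,-15,0,1],[-10,-10,0,0,1],[0,0,0,0,1]]]'
python3 - <<'E'
from h import *
s,W=wrist();cv2.imwrite("pics/w5.png",W["pixels"][:,:,::-1])
for n,p in(("piv",[*PIV,.046,1]),("grn",[*GRN,.015,1])):
    q=np.linalg.inv(W["T"])@np.array(p);print(n,W["fx"]*q[0]/q[2]+W["cx"],W["fy"]*q[1]/q[2]+W["cy"])
print(blobs(W["pixels"],*COL["green"],150))
E
```

```text
time: 7.55
position: [0.4906, 0.0304, 0.0979]
tool_rot: [-2.747, -1.522, 0.003]
ft_force: [0.5, -1.2, -0.1]
grip_width: 0.009
grip_force: 0.0
time: 8.05
position: [0.4087, -0.0084, 0.2039]
tool_rot: [2.746, 1.514, -0.002]
ft_force: [-0.1, -0.0, -0.9]
grip_width: 0.009
grip_force: 0.0
piv 445.9715202524701 72.76383241203007
grn 400.9346724238266 224.9941264803205
[array([399.8416735 , 225.03035275])]
```

View pics/w5.png

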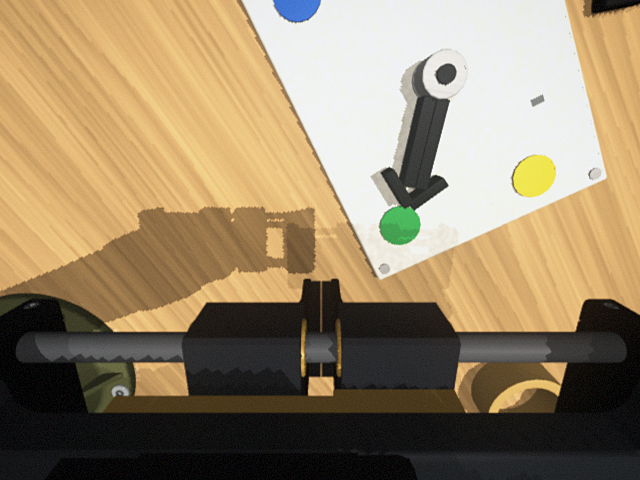

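The wrist view shows the arrow from the hub (446,73) to the apex at about (410,205), pointing at the green disc at (400,225). I'll measure how far off it is.

```bash
python3 - <<'E'
from h import *
s,W=wrist();edge(W,range(105,175,2),405,470)
cv2.imwrite("pics/w6.png",cv2.resize(W["pixels"][40:260,350:510,::-1],None,fx=2.7,fy=2.7,interpolation=cv2.INTER_CUBIC))
S=get_image("scene");np.set_printoptions(precision=4,suppress=True)
cv2.imwrite("pics/s6.png",cv2.resize(S["pixels"][170:270,230:340,::-1],None,fx=5,fy=5,interpolation=cv2.INTER_CUBIC))
E
```

```text
line angle 0.8469794 offset mm 10.101517545875817 angle from 12mm: 0.7777666866775681 n 35 target 0.8634407020138825
```

View pics/w6.png

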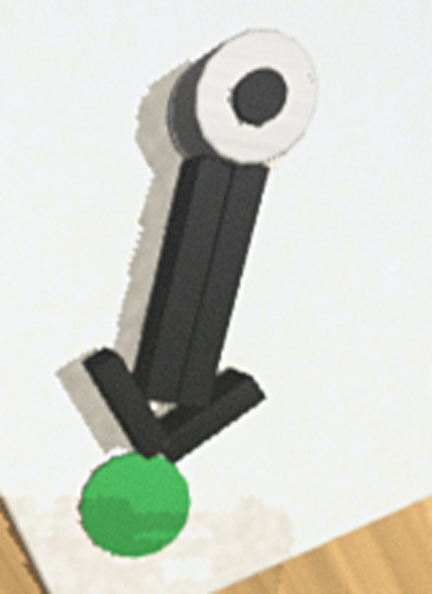

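```bash
python3 - <<'E'
from h import *
s,W=wrist()
f=lambda u,v,z:plane(ray(W,(u/2.7+350-.3,v/2.7+40-.3)),z)[:2]
cap=f(260,96,.046);print("cap",cap,"bias",cap-PIV)
for n,a,b in(("mid",(232,165),(187,402)),("right",(268,168),(214,404)),("l1",(210,162),(165,400)),("l2",(182,160),(135,395))):
  for z in(.04,.016):
    A,B=f(*a,z),f(*b,z);d=(B-A)/np.linalg.norm(B-A);k=np.array([-d[1],d[0]])
    print(n,z,A,B,"ang",ang(d),"off",k@(A-cap)*1000,k@(A-PIV)*1000)
g=f(134,505,.015);print("grn",g,"ang cap->grn",ang(g-cap)); t=f(161,458,.04);print("apex",ang(t-cap),np.linalg.norm(t-cap))
E
```

```text
cap [0.568387   0.04543647] bias [-0.000113    0.00143647]
mid 0.04 [0.55377909 0.03124248] [ 0.50572032 -0.03074651] ang 0.9113119843643261 off -2.847962434144258 -3.8174060954498157
mid 0.016 [0.56110584 0.02874976] [ 0.50949332 -0.03782308] ang 0.9113119843643266 off 4.469747913623169 3.5003042523176124
right 0.04 [0.56340355 0.02413836] [ 0.51351472 -0.0364639 ] ang 0.8820580178845003 off 9.688834485704703 8.68862498436969
right 0.016 [0.57144199 0.02112031] [ 0.51786409 -0.04396324] ang 0.8820580178845004 off 17.81306274520306 16.812853243868048
l1 0.04 [0.54806577 0.03589678] [ 0.49943774 -0.02597642] ang 0.9046934710335429 off -10.082444532422691 -11.058922324107538
l1 0.016 [0.55497005 0.03374822] [ 0.50274617 -0.03270026] ang 0.9046934710335444 off -3.326402777345528 -4.302880569030373
l2 0.04 [0.54055727 0.04131397] [ 0.4912624  -0.01876945] ang 0.8837153897699868 off -18.900357635230097 -19.898846737663263
l2 0.016 [0.54690632 0.03956599] [ 0.4939663  -0.02496035] ang 0.8837153897699863 off -12.883184668471419 -13.881673770904582
grn [ 0.47328773 -0.06354527] ang cap->grn 0.8533178699693442
apex 0.8414006074706958 0.11984298202203197
```

View pics/s6.png

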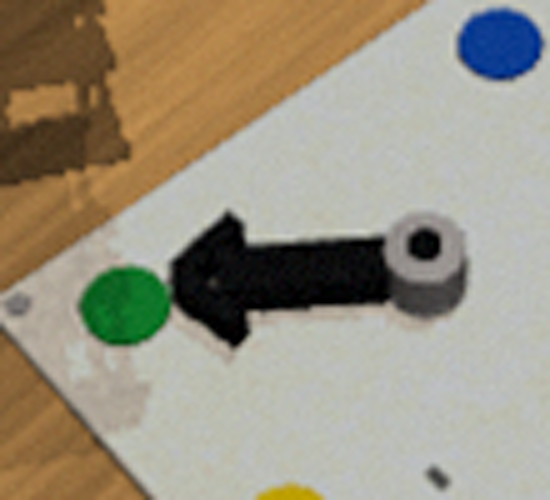

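The crops show the arrow aimed at the middle of the green disc, within about 0.015 rad in the wrist view. I'll run one check in the scene view (apex (264.4,224), cap (314.8,218.6)) and work out the way to the button.

```bash
python3 - <<'E'
from h import *
S=get_image("scene");c=plane(ray(S,(314.8,218.6)),.046)[:2]
f=lambda u,v,z:plane(ray(S,(u/5+230-.4,v/5+170-.4)),z)[:2]
print("cap",c);g=plane(ray(S,(254.6,230.7)),.015)[:2]
print("apex",[ang(f(172,y,z)-c) for y,z in((265,.04),(275,.04),(270,.04))],"grn",ang(g-c))
b=(f(230,212,.04)+f(240,345,.028))/2;print("barb mid",ang(b-c))
s,W=wrist();X=R.from_rotvec(s["tool_rot"]).as_matrix();B=np.array([.4599,.3282])
print(s["position"],X[:,:2].T[:,:2]@(B-s["position"][:2])*1000, np.arctan2(X[1,0],X[0,0]),s["joint_positions"])
E
```

```text
cap [0.56922635 0.04513108]
apex [np.float64(0.8294343610410839), np.float64(0.8750956248239875), np.float64(0.8523039706449299)] grn 0.8719773845464753
barb mid 0.8879010100105644
[ 0.41032454 -0.00629147  0.20211155] [ 309.95546818 -135.16576501] 1.0124364352059367 [ 1.00319    -0.25236141 -0.89804437  1.99914343 -0.20458521  1.3078752
 -0.38344849]
```

The scene view agrees to within 0.02 rad (apex 0.852, barb midpoint 0.888, target 0.872). I'm going to the button now.

```bash
python3 -m crank '[[[18,0,0,0,1],[18,0,0,0,1],[18,0,0,0,1],[18,0,0,0,1],[18,0,0,0,1],[18,0,0,0,1],[18,0,0,0,1],[18,0,0,0,1],[18,0,0,0,1],[18,0,0,0,1]]]'
python3 -m crank '[[[7,-14,0,0,1],[7,-14,0,0,1],[7,-14,0,0,1],[7,-14,0,0,1],[7,-14,0,0,1],[7,-14,0,0,1],[7,-14,0,0,1],[7,-14,0,0,1],[7,-14,0,0,1],[0,0,0,0,1]]]'
python3 - <<'E'
from h import *
np.set_printoptions(precision=4,suppress=True)
s,W=wrist();X=R.from_rotvec(s["tool_rot"]).as_matrix();print(s["position"])
D=get_image("side")
for lo in([3,170,120],):
  for d,n in((W,"w"),(D,"side")):
    for u in blobs(d["pixels"],lo,[16,255,255],60):
        b=plane(ray(d,u),.022);print(n,u,b,X[:,:2].T[:,:2]@(b-s["position"])[:2]*1000)
E
```

```text
time: 9.18
position: [0.5063, 0.1466, 0.2018]
tool_rot: [-2.746, -1.519, 0.0]
ft_force: [0.8, 0.0, 0.3]
grip_width: 0.006
grip_force: 0.0
time: 10.02
position: [0.4294, 0.269, 0.2029]
tool_rot: [2.744, 1.528, 0.001]
ft_force: [-0.2, 1.0, 0.3]
grip_width: 0.003
grip_force: 0.0
[0.4294 0.269  0.2029]
w [282.3688  31.7404] [0.4879 0.4285 0.022 ] [166.462  -34.2451]
w [380.4315  71.6734] [0.5463 0.3546 0.022 ] [134.392   54.3427]
w [311.547  152.6842] [0.4544 0.3269 0.022 ] [62.4244 -9.2602]
side [541.4615 162.7863] [ 0.3962 -0.697   0.022 ] [-838.7041  480.5475]
side [397.8125 166.6667] [ 0.7065 -0.4019  0.022 ] [-424.4045  588.9568]
side [242.8159 348.5423] [0.5498 0.3561 0.022 ] [137.5134  56.5514]
side [288.6214 365.335 ] [0.4568 0.329  0.022 ] [65.441  -8.2924]
side [237.0176 390.9824] [0.4874 0.428  0.022 ] [165.7639 -34.372 ]
```

```bash
python3 -m crank '[[[16,-2.2,0,0,1],[16,-2.2,0,0,1],[16,-2.2,0,0,1],[16.5,-2.2,0,0,1],[0,0,30,0,1],[0,0,30,0,1],[0,0,30,0,1],[0,0,30,0,1],[0,0,30,0,1],[0,0,15,0,1]]]'
python3 -m crank '[[[0,0,0,0,1],[0,0,0,0,1]]]'
```

```text
time: 10.95
position: [0.4585, 0.3217, 0.0338]
tool_rot: [2.749, 1.517, -0.008]
ft_force: [-0.4, -1.1, -0.0]
grip_width: 0.005
grip_force: 0.0
time: 11.12
position: [0.4595, 0.3244, 0.0377]
tool_rot: [-2.75, -1.52, 0.001]
ft_force: [0.7, -0.0, 0.9]
grip_width: 0.004
grip_force: 0.0
```

```bash
python3 -m crank '[[[1.6,-4,4,0,1],[0,0,4,0,1],[0,0,4,0,1],[0,0,3,0,1],[0,0,2,0,1],[0,0,2,0,1],[0,0,0,0,1]]]'
python3 -m crank '[[[0,0,1.5,0,1],[0,0,1.5,0,1],[0,0,0,0,1],[0,0,0,0,1]]]'
```

```text
time: 11.7
position: [0.457, 0.3286, 0.0186]
tool_rot: [2.749, 1.521, 0.001]
ft_force: [0.1, 0.0, 2.9]
grip_width: 0.007
grip_force: 1.4
time: 12.03
position: [0.457, 0.3287, 0.0164]
tool_rot: [2.748, 1.521, 0.001]
ft_force: [-1.2, -2.0, 8.5]
grip_width: 0.008
grip_force: 4.2
```

```bash
python3 -m crank '[[[0,0,1,0,1],[0,0,0,0,1],[0,0,0,0,1],[0,0,0,0,1]]]'
python3 -m crank '[[[0,0,-4,0,1],[0,0,-8,0,1],[0,0,-20,0,1],[0,0,-30,0,1],[0,0,-30,0,1],[-15,0,-30,0,1],[-15,0,-30,0,1],[-15,0,-20,0,1],[-15,0,0,0,1],[0,0,0,0,1]]]'
python3 - <<'E'
from h import *
np.set_printoptions(precision=4,suppress=True)
s,W=wrist();S=get_image("scene");D=get_image("side");print(s["time"],s["position"])
cv2.imwrite("pics/end.png",np.hstack([cv2.resize(S["pixels"][110:330,220:440],(390,390)),cv2.resize(D["pixels"][190:410,210:430],(390,390))])[:,:,::-1])
for d in(W,D):
    for u in blobs(d["pixels"],[3,170,120],[16,255,255],60): print(plane(ray(d,u),.022))
E
```

```text
time: 12.37
position: [0.457, 0.3287, 0.0162]
tool_rot: [2.748, 1.52, 0.001]
ft_force: [-2.9, -3.4, 15.1]
grip_width: 0.006
grip_force: 7.5
time: 13.2
position: [0.4244, 0.2756, 0.187]
tool_rot: [2.747, 1.516, -0.0]
ft_force: [0.5, -0.2, 0.2]
grip_width: 0.005
grip_force: 0.0
13.2 [0.4244 0.2756 0.187 ]
[0.4877 0.4288 0.022 ]
[0.5451 0.3553 0.022 ]
[0.4542 0.3268 0.022 ]
[ 0.3969 -0.6951  0.022 ]
[ 0.7073 -0.402   0.022 ]
[0.5493 0.356  0.022 ]
[0.4567 0.3287 0.022 ]
[0.4869 0.4283 0.022 ]
```

View pics/end.png

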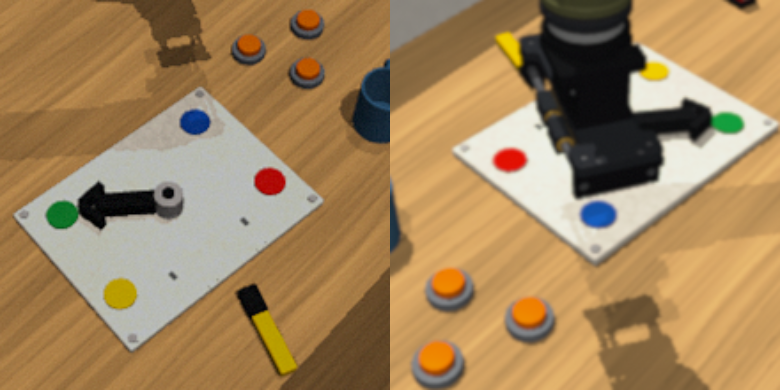

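The arrow points at the green disc, which is at crop pixel (62,214), and the button is back up at crop pixel (249,46). Nothing else has moved, so I'm handing the job in.

```bash
python3 -c "
from bench import job
print(job.close_job())"
```

```text
the job is handed in; nothing more can be done
None
```

I pushed the arrow round to the green disc (within about 0.02 rad by my measurements), then pressed the call button nearest the robot's base to its stop and let it spring back, and handed the job in at about 13 s; the verdict was not shown.

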